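Push out the pasta die plate and set it squarely on its block

ROBOT

A 6-joint arm with a two-finger parallel gripper is mounted at the origin on the work surface. World frame = base frame: x ahead of the robot, y to its left, z up, the work surface at z = 0. Lengths are in mm, angles in rad, forces in N, time in s.
With the tool pointing down it reaches from about 275 to 1000 mm from the base axis. Payload 8.4 kg.
Tool frame: the origin (TCP) lies between the finger pads; the fingertips stand 17 mm ahead of it and the grasp point (between the pads) lies 2 mm behind it; z points along the fingers, y is the line along which they close (so a half turn about z gives the same grasp; the last joint's range is limited). The gripper opens to 85 mm and grips with 20 to 120 N. Pads are 22 mm wide; open, the fingers measure 114 mm over their backs; the gripper's body (76 mm by 85 mm) begins 54 mm behind the grasp point. The pads swing forward as they close: fully open they stand 13 mm farther back than shut.
Start: joints at [1.295, 0.353, 1.633, -0, 1.155, -0.002], TCP at [168.993, 601.722, 248.281] pointing down, gripper open.
Joint ranges: [-2.63, 2.63], [-0.92, 2.1], [0.06, 2.66], [-1.3, 4.44], [0, 2.69], [-3.02, 3.02]. Speed limits (rad/s): [2.22, 2.22, 2.79, 3.14, 3.14, 3.14].

INTERFACE

Orientations are given as [roll, pitch, yaw] about the fixed x, y, z axes, in that order (R = Rz(yaw) Ry(pitch) Rx(roll)).
In Python, from rig import sense, grab_frame, sign_off gives the robot as it stands. The module is installed in compiled form; this text tells all that it offers.
- The arm moves only by the tool send_rows, never from a script. Its argument "moves" is a list that holds one entry, the list of rows, each a list of 7 numbers: the shift along the world's x, y, z in m, then the turn, a rotation vector about the world's x, y, z in rad, then the opening, from -1 (shut) to 1 (fully open). In form: [[[dx, dy, dz, rx, ry, rz, jaw], ...]]. A call has 1 to 10 rows; each row shifts and turns the commanded pose from where the row before left it; what a row does not reach is not made up. A row lasts 1/10 s, in which the tool goes at most 50 mm and 8.59 degrees, less where a joint would pass 70% of its speed; a pose out of reach is approached as far as the arm can. A call with a gripper value outside its range is refused whole. The fingers move at their own pace and stop on an object; "grip_force" is the grip in N (left out, the last holds). Time passes only in rows, so rows that do not move let the fingers close. It gives the time, the measured TCP pose, the force, the opening and the grip force at its end, in the units of the state.
- sense(): the state, without advancing time (a new reading comes with each control period).
- grab_frame(name): name is "scene" or "top"; returns a dict with "img" (420x560x3 uint8, red, green, blue), "mtx" (3x3 intrinsics, pixels), "rvec" (rotation vector, rad) and "tvec" (3), from world to camera coordinates, as OpenCV has them. Camera axes: x right, y down, z forward; pixel columns grow to the right and rows downward; lengths in mm; the calibration is good to about 2 mm. A picture is of the moment at which its call begins. There is no depth.
- sign_off(): hands the job in; it is judged then, once.
The state is a dict: "clock": time; "qpos": joint angles; "qvel": joint speeds; "joint_efforts": joint torques, N m; "eef_pos": TCP position; "tcp_rot": TCP orientation; "contact_force": force on the tool from outside, world axes, zero at the start; "wrist_torque": the same for the moment, N m; "opening": opening from 0.0 (shut) to 1.0 (fully open); "grasp_force": force on a finger pad.
Only numpy, scipy, OpenCV 4.12 (cv2) and the standard library are available. Lean on these libraries where they do the work, as an engineer would, in place of code of your own. Each camera call takes 0.05 s, during which the arm holds its last target. There are 200 camera calls.

TASK

Push the red tab of the holder's spring ejector all the way forward, so that the white pasta die plate comes out from under the holder's lips, then let the ejector spring back. Set the die plate down gently on top of the blue die block, flat and with its edges in line with the block's edges all round, and let go. Leave the bowl, the jar and the brush where they are.

Things in the scene. Friction and masses are not known exactly. Their poses are not given: they have to be found in the camera images.
- holder: Fixed bare-steel holder, base plate 92 x 240 x 6 mm. Origin: centre of its underside, z up, y along its length, the way the plate is pushed out. Two side walls from y = -116 to -10 mm, outer faces 76 mm apart, carry inward lips (40 mm gap between, undersides 31 mm and tops 36 mm above the bench) that stop the plate being lifted. From y = -10 to 120 mm: open flat ledge, 6 mm above the bench.
- ejector (a joint): Travel (m) of the spring ejector along the holder's +y: 0 sprung back (start), 0.09 fully forward; 2 N rising to 7 N; it returns by itself when released. Its black pusher moves the die plate ahead of it: fully forward, the plate's centre is near y = 57 mm of the holder, its rear edge about 17 mm clear of the lips.
- ejector_tab (a point): Grip point on the ejector's red upright tab, on its centre line, 70 mm above the bench. The tab is 24 mm wide (holder x), 14 mm thick (holder y), rises through the gap between the lips to 84 mm above the bench and moves with the ejector. Axes as the holder's.
- die: White plastic pasta die plate with three round brass inserts on top, loose, 60 (x) x 100 (y) x 22 mm (z), 0.3 kg. Origin: centre of its underside. It starts in the holder, on the base plate, its rear 70 mm under the lips. Both ends are alike: either way round will do.
- block: Blue die block, 60 (x) x 100 (y) mm, top face 50 mm above the bench, on a dark steel foot plate 110 x 150 x 8 mm; fixed. Origin: centre of the foot's underside, z up, y along its length.
- block_top (a point): Centre of the block's top face; axes as the block's. The die plate's origin belongs here, with its long side along the block's.
- bowl: Bystander: steel bowl, 150 mm across, 60 mm high. Origin: centre of its underside.
- jar: Bystander: amber glass jar, 70 mm across, 110 mm high. Origin: centre of its underside.
- brush: Bystander: brush about 200 mm long, lying on the bench. Origin: its middle, on the bench.
There are look-alikes about, which are no part of the job. What is shaped like the die but brown or purple is not meant. Leave any green or purple look-alike of the block alone.

How it is judged (in metres and radians):
On the way:
1. the ejector is pushed fully forward (at least 85 of its 90 mm) and the die plate is out from under the lips (value of joint ejector above 0.085 m and y of die in the frame of holder above 0.045 m), for 0.1 s.
At the end, for the whole second after the job is handed in: The die plate lies flat and at rest on the block's top face (height within 3 mm, tilt under 0.05 rad), its centre within 6 mm of the block's centre and its long side within 0.08 rad of the block's; the ejector has sprung back (under 10 mm) (horizontal distance between die and block_top below 0.006 m and z of die in the frame of block_top between -0.003 and 0.003 m and angle between the y axis of die and the y axis of block_top, either way round below 0.08 rad and angle between die's own z axis and vertical below 0.05 rad and linear speed of die below 0.02 m/s and value of joint ejector below 0.01 m); the robot touches nothing.
It fails at once if the bowl is moved more than 30 mm (distance of bowl from where it was at the start of the episode above 0.03 m).
It fails at once if the jar is moved more than 30 mm (distance of jar from where it was at the start of the episode above 0.03 m).
It fails at once if the brush is moved more than 30 mm (distance of brush from where it was at the start of the episode above 0.03 m).
It fails at once if the die plate is dropped or slammed on the block (contact over 50 N) (contact force between die and block above 50 N).
It also fails if it takes over 54 s, if anything falls off the work surface, if the arm or the gripper's body presses on something with over 40 N, if the wrist force passes 120 N, or if a joint passes its speed limit or range.

## Working session

There is one attempt and no reset: what is moved stays moved. The work goes in short steps, Python scripts to look and compute and a tool call to move; the robot and the scene stay as the last step left them, time stands still between calls to the robot, and variables do not carry over. Pictures are saved under pics/ and viewed, at most 10 in all, crops included, and the job is handed in when it is done.

Besides the shell and the picture viewer there is one more tool, called after "Call:" as a command line: name --argument value ..., lists and objects as JSON in quotes. send_rows: Moves the arm, as the interface text tells. Its arguments: {"type":"object","properties":{"moves":{"type":"array"},"grip_force":{"type":"number"}},"required":["moves"]}

```bash
mkdir -p pics
cat > h.py <<'E'
import numpy as np,cv2
from rig import sense,grab_frame,sign_off
def grab(n):
    f=grab_frame(n); f['R']=cv2.Rodrigues(np.array(f['rvec'],float))[0]; f['t']=np.array(f['tvec'],float).ravel(); f['K']=np.array(f['mtx'],float); return f
def ray(f,px,z):
    d=f['R'].T@np.linalg.inv(f['K'])@np.array([px[0],px[1],1.]); c=-f['R'].T@f['t']
    return c+d*(z-c[2])/d[2]
def proj(f,P):
    return cv2.projectPoints(np.array(P,float).reshape(-1,1,3),np.array(f['rvec'],float),f['t'],f['K'],None)[0].reshape(-1,2)
E
python3 - <<'E'
from h import *
for n in('scene','top'):
    f=grab(n); cv2.imwrite(f'pics/{n}0.png',f['img'][:,:,::-1]); print(n,-f['R'].T@f['t'],f['K'][0,0])
print(sense())
E
```

```text
scene [1341.86077035  847.08861687  924.51568973] 498.90714273138695
top [ 404.1291141    19.32248527 1397.85289399] 402.2351812744026
{'clock': 0.1, 'qpos': array([ 1.29463652e+00,  3.53544262e-01,  1.63404278e+00, -3.96517161e-05,
        1.15520636e+00, -2.43255688e-03]), 'qvel': array([ 0.00061027, -0.00247297, -0.00123981, -0.00031107,  0.00049963,
       -0.00158894]), 'joint_efforts': array([ 2.27694181e-03, -6.06357694e+01, -3.42823792e+01,  1.30387543e-04,
        3.98503922e-03, -8.67267261e-06]), 'eef_pos': array([168.87386018, 601.34069415, 247.66564162]), 'tcp_rot': array([-3.14039183e+00,  3.33362701e-05,  2.86788145e+00]), 'contact_force': array([ 0.36464654, -0.24161438, -0.0759085 ]), 'wrist_torque': array([-0.06945052,  0.02646035,  0.03767688]), 'grasp_force': 0.0, 'opening': 0.9996242502840287}
```

View pics/scene0.png

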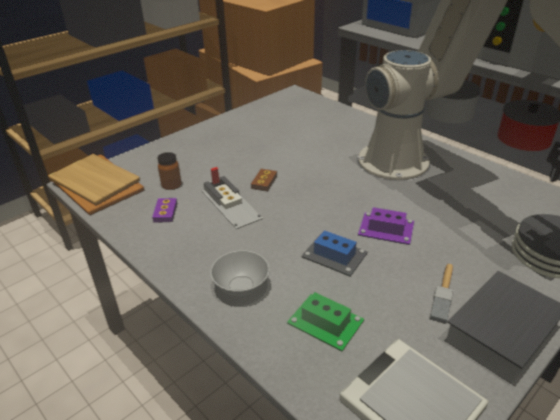

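View pics/top0.png

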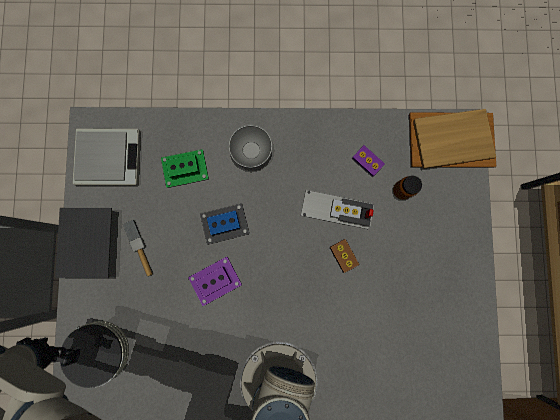

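The scene view shows the red tab at (215,174), the white die at (228,195) and the blue block at (335,247). In the top view, the things that could be mistaken for the targets are:
- **Die plates:** white at (347,211) in the holder with the red tab at (369,212), purple at (368,160), brown at (344,256).
- **Blocks:** blue at (224,223), green at (184,165), purple at (215,280).

I choose the white plate and the blue block.

Run:
```python
from h import *
f=grab('top'); s=grab('scene')
def mask(f,lo,hi,roi):
    h=cv2.cvtColor(f['img'],cv2.COLOR_RGB2HSV); m=cv2.inRange(h,lo,hi); r=np.zeros_like(m); x0,y0,x1,y1=roi; r[y0:y1,x0:x1]=m[y0:y1,x0:x1]
    c,_=cv2.findContours(r,cv2.RETR_EXTERNAL,cv2.CHAIN_APPROX_NONE); return max(c,key=cv2.contourArea) if c else None
def rep(name,c,z):
    P=np.array([ray(f,p[0],z)[:2] for p in c],np.float32)
    (cx,cy),(w,h),a=cv2.minAreaRect(P); b=cv2.boxPoints(((cx,cy),(w,h),a)); e=[b[1]-b[0],b[2]-b[1]]; l=max(e,key=np.linalg.norm)
    ang=np.degrees(np.arctan2(l[1],l[0]))
    print(name,'c',round(cx,1),round(cy,1),'size',round(w,1),round(h,1),'long dir deg',round(ang%180,2)); return b
cb=mask(f,(100,120,60),(125,255,255),(195,195,255,250)); rep('block',cb,50)
cr=mask(f,(0,150,70),(8,255,255),(355,195,390,230)); rep('tab',cr,84); print(cr.reshape(-1,2).min(0),cr.reshape(-1,2).max(0))
cr2=mask(s,(0,150,70),(8,255,255),(200,160,235,190)); 
if cr2 is not None: print('scene tab bbox',cv2.boundingRect(cr2))
g=cv2.cvtColor(f['img'],cv2.COLOR_RGB2HSV)
ch=mask(f,(0,0,135),(180,60,255),(295,180,385,235)); rep('holder light z6',ch,6)
cw=mask(f,(0,0,200),(180,60,255),(320,190,375,230)); rep('white z28',cw,28)
o=f['img'].copy()
a=cv2.resize(o[180:240,295:390],None,fx=6,fy=6,interpolation=cv2.INTER_CUBIC); b=cv2.resize(o[190:255,190:260],None,fx=3,fy=3,interpolation=cv2.INTER_CUBIC)
can=np.zeros((580,570,3),np.uint8); can[:360,:570]=a; can[370:565,:210]=b
can[370:570,230:560]=cv2.resize(s['img'][160:230,195:310],(330,200),interpolation=cv2.INTER_CUBIC)
cv2.imwrite('pics/c1.png',can[:,:,::-1])
```

```text
block c 527.4 188.2 size 59.9 99.8 long dir deg 104.32
tab c 558.9 -302.4 size 9.9 20.2 long dir deg 178.45
[369 209] [372 215]
scene tab bbox (212, 168, 5, 3)
holder light z6 c 578.7 -201.5 size 234.6 89.5 long dir deg 78.7Traceback (most recent call last):
  File "<stdin>", line 17, in <module>
  File "<stdin>", line 7, in rep
TypeError: 'NoneType' object is not iterable
```

```bash
cat > c.py <<'E'
from h import *
f=grab('top'); s=grab('scene')
o=f['img']
a=cv2.resize(o[180:240,295:390],None,fx=6,fy=6,interpolation=cv2.INTER_CUBIC); b=cv2.resize(o[198:250,195:255],None,fx=4,fy=4,interpolation=cv2.INTER_CUBIC)
can=np.zeros((580,570,3),np.uint8); can[:360,:570]=a; can[370:578,:240]=b
can[370:570,240:570]=cv2.resize(s['img'][160:230,195:310],(330,200),interpolation=cv2.INTER_CUBIC)
cv2.imwrite('pics/c1.png',can[:,:,::-1])
hsv=cv2.cvtColor(o,cv2.COLOR_RGB2HSV)
for y in range(207,218): print(' '.join('%d/%d/%d'%tuple(hsv[y,x]) for x in range(362,376)))
# block holes
r=o[205:240,205:242].astype(int); m=(cv2.cvtColor(o,cv2.COLOR_RGB2HSV)[205:240,205:242,2]<70).astype(np.uint8)
n,l,st,ce=cv2.connectedComponentsWithStats(m)
for i in range(1,n):
    p=ce[i]+[205,205]; print('dark',st[i,4],p,ray(f,p,50).round(1))
# brass
h=hsv[195:225,325:370]; m=cv2.inRange(h,(12,90,90),(35,255,255)); n,l,st,ce=cv2.connectedComponentsWithStats(m)
for i in range(1,n):
    p=ce[i]+[325,195]; print('brass',st[i,4],p,ray(f,p,28).round(1))
E
python3 c.py
```

```text
83/54/19 140/19/41 50/30/51 90/9/57 150/13/57 105/18/56 45/17/61 83/18/58 83/18/56 83/18/58 73/45/51 41/15/134 25/16/97 42/13/97
37/255/9 30/15/33 171/105/17 60/255/6 94/89/23 90/7/35 51/36/50 90/26/40 178/59/73 6/41/62 83/17/59 55/12/125 40/8/99 30/13/98
0/0/0 54/33/39 84/34/38 129/42/43 60/8/31 116/50/41 78/71/36 173/151/22 2/255/131 0/237/112 178/206/84 60/15/118 42/12/104 30/8/97
8/31/33 150/23/34 150/15/34 0/0/39 150/6/41 170/159/40 178/255/38 0/255/47 3/241/164 3/229/157 0/255/153 2/141/103 56/19/107 20/15/101
0/14/36 135/42/36 30/12/43 94/54/38 0/255/33 3/255/41 2/203/34 0/255/72 3/198/162 0/221/151 3/255/150 3/108/87 71/19/105 30/13/98
86/60/30 0/17/46 60/43/42 107/44/41 0/255/36 176/243/43 6/207/32 179/255/116 1/204/156 1/222/148 0/255/145 5/31/90 66/12/105 35/15/102
30/20/38 132/34/38 90/7/35 50/64/12 0/255/40 177/160/43 3/235/26 0/255/133 2/205/159 2/231/148 0/255/140 83/36/84 70/8/98 30/13/100
70/22/35 0/0/41 86/46/39 2/230/20 175/255/39 5/249/40 0/255/20 1/216/162 0/209/151 1/221/151 0/255/128 81/38/106 40/8/93 42/13/101
128/57/36 24/32/40 120/17/45 0/255/30 4/250/49 174/178/43 176/213/24 1/221/157 0/255/81 0/255/138 179/194/117 64/18/102 60/8/98 30/10/99
120/6/41 0/33/39 97/53/43 168/239/32 0/255/42 178/202/43 7/255/38 0/255/21 0/255/14 10/71/90 11/40/70 60/14/106 30/8/97 25/16/98
0/13/38 75/12/43 78/53/24 162/255/20 1/255/38 174/255/38 177/255/38 177/150/34 6/71/50 60/11/156 54/12/108 36/12/104 38/10/101 19/21/97
dark 569 [224.14411248 224.26186292] [520.4 183.1  50. ]
dark 25 [231.44 219.92] [535.1 158.9  50. ]
dark 22 [222.72727273 222.18181818] [527.4 188.   50. ]
dark 25 [213.92 224.44] [519.7 217.3  50. ]
brass 25 [337.52 208.  ] [ 579.1 -202.7   28. ]
brass 26 [346.19230769 209.53846154] [ 573.8 -232.5   28. ]
brass 29 [354.55172414 211.48275862] [ 567.2 -261.1   28. ]
```

View pics/c1.png

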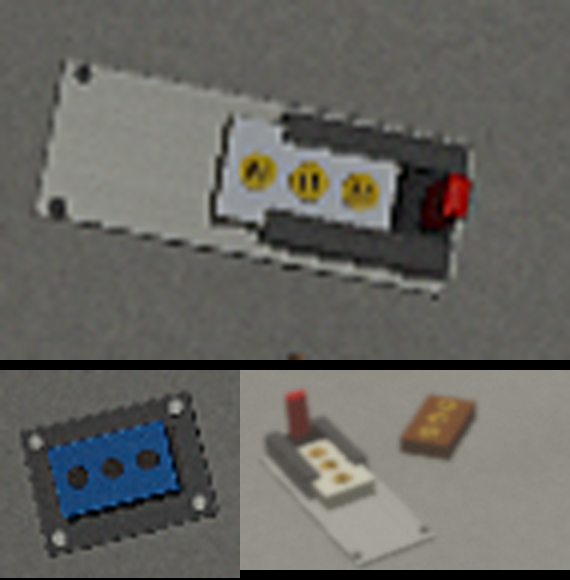

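The crop confirms the white plate with three brass inserts, the red tab behind it at the wall end of the holder, and the blue block with three holes. The measurements agree with the given sizes:

| Item | Centre (mm) | Long axis |
|---|---|---|
| Block | (527.4, 188.1) | 104.4° |
| Die | (573.4, -232.1) | 78.5° |
| Tab | (559, -302) | – |

I will push with closed fingers from behind the tab.

Call:
send_rows --moves '[[[0.018,-0.044,-0.002,0,0,-0.075,-1],[0.018,-0.044,-0.002,0,0,-0.075,-1],[0.018,-0.044,-0.002,0,0,-0.075,-1],[0.018,-0.044,-0.002,0,0,-0.075,-1],[0.018,-0.044,-0.002,0,0,-0.075,-1],[0.018,-0.044,-0.002,0,0,-0.075,-1],[0.018,-0.044,-0.002,0,0,-0.075,-1],[0.018,-0.044,-0.002,0,0,-0.075,-1],[0.018,-0.044,-0.002,0,0,-0.075,-1],[0.018,-0.044,-0.002,0,0,-0.075,-1]]]' --grip_force 40

```text
clock: 1.3
eef_pos: [349.4, 160.0, 228.5]
tcp_rot: [3.14, 0.0, 2.115]
contact_force: [0.6, 0.2, -0.1]
opening: 0.002
grasp_force: 0.0
```

Call:
send_rows --moves '[[[0.018,-0.044,-0.002,0,0,-0.075,-1],[0.018,-0.044,-0.002,0,0,-0.075,-1],[0.018,-0.044,-0.002,0,0,-0.075,-1],[0.018,-0.044,-0.002,0,0,-0.075,-1],[0.018,-0.044,-0.002,0,0,-0.075,-1],[0.018,-0.044,-0.002,0,0,-0.075,-1],[0.018,-0.044,-0.002,0,0,-0.075,-1],[0.018,-0.044,-0.002,0,0,-0.075,-1],[0.018,-0.044,-0.002,0,0,-0.075,-1],[0.018,-0.044,-0.002,0,0,-0.075,-1]]]'

```text
clock: 2.3
eef_pos: [529.4, -280.4, 208.2]
tcp_rot: [3.141, -0.0, 1.364]
contact_force: [1.3, 0.7, 0.1]
opening: -0.001
grasp_force: 0.0
```

Call:
send_rows --moves '[[[0.007,-0.022,-0.01,0,0,0.006,-1],[0.007,-0.022,-0.01,0,0,0,-1],[0.007,-0.021,-0.01,0,0,0,-1],[0,0,-0.03,0,0,0,-1],[0,0,-0.03,0,0,0,-1],[0,0,-0.03,0,0,0,-1],[0,0,-0.021,0,0,0,-1],[0,0,0,0,0,0,-1]]]'

```text
clock: 3.1
eef_pos: [548.0, -342.1, 64.1]
tcp_rot: [-3.136, -0.002, 1.374]
contact_force: [0.2, -0.3, -0.2]
opening: -0.0
grasp_force: 0.0
```

Run:
```python
from h import *
s=grab('scene'); f=grab('top')
a=cv2.resize(s['img'][110:230,160:310],(600,480),interpolation=cv2.INTER_CUBIC)
cv2.imwrite('pics/d1.png',a[:,:,::-1]); print(sense()['eef_pos'],sense()['tcp_rot'])
```

```text
[ 550.08881357 -343.33083229   67.48191776] [-3.14122276e+00 -1.25731156e-04  1.37380916e+00]
```

View pics/d1.png

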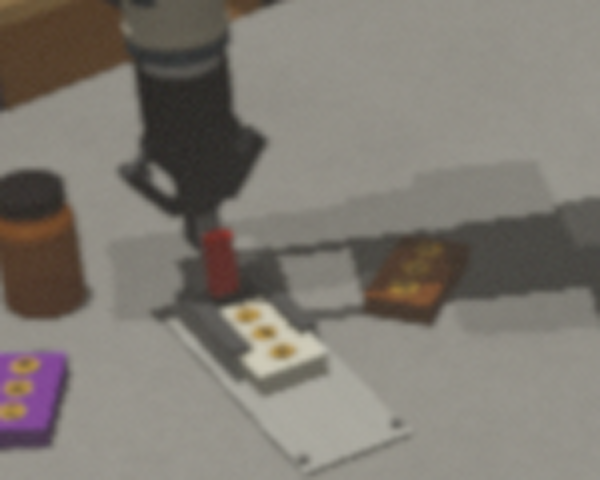

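The shut fingers stand just behind the red tab at crop (215,260), clear of the jar. I push along the holder axis.

Call:
send_rows --moves '[[[0.002,0.0098,0,0,0,0,-1],[0.002,0.0098,0,0,0,0,-1],[0.002,0.0098,0,0,0,0,-1],[0.002,0.0098,0,0,0,0,-1],[0.002,0.0098,0,0,0,0,-1],[0.002,0.0098,0,0,0,0,-1],[0.002,0.0098,0,0,0,0,-1],[0.002,0.0098,0,0,0,0,-1],[0.002,0.0098,0,0,0,0,-1],[0.002,0.0098,0,0,0,0,-1]]]'

```text
clock: 4.2
eef_pos: [570.5, -246.5, 68.8]
tcp_rot: [3.139, 0.004, 1.375]
contact_force: [-4.3, -13.0, 3.1]
opening: -0.002
grasp_force: 7.0
```

Call:
send_rows --moves '[[[0.001,0.005,0,0,0,0,-1],[0,0,0,0,0,0,-1]]]'

```text
clock: 4.4
eef_pos: [571.7, -240.4, 68.8]
tcp_rot: [3.139, 0.002, 1.375]
contact_force: [-1.9, -6.6, 3.7]
opening: -0.001
grasp_force: 3.3
```

```bash
cat > d.py <<'E'
from h import *
f=grab('top'); o=f['img']; hsv=cv2.cvtColor(o,cv2.COLOR_RGB2HSV)
x0,y0,x1,y1=295,185,370,230
h=hsv[y0:y1,x0:x1]; m=cv2.inRange(h,(12,90,60),(35,255,255)); n,l,st,ce=cv2.connectedComponentsWithStats(m)
for i in range(1,n):
    if st[i,4]>8:
        p=ce[i]+[x0,y0]; P=ray(f,p,28); d=P[:2]-[579.4,-202.7]; print('brass',st[i,4],P.round(1),'y_h',d@[.199,.98],'x_h',d@[.98,-.199])
S=sense(); print(S['eef_pos'],S['contact_force'],(S['eef_pos'][:2]-[579.4,-202.7])@[.199,.98])
E
python3 d.py
```

```text
brass 27 [ 594.8 -123.7   28. ] y_h 80.49704886747872 x_h -0.5810976370887069
brass 28 [ 588.1 -153.6   28. ] y_h 49.867996987859414 x_h -1.19851311816252
brass 27 [ 582.1 -183.5   28. ] y_h 19.31817344666335 x_h -1.1351120119221512
[ 571.68842826 -240.50142577   68.76585355] [-2.47261413 -6.15828583  3.68589984] -38.58000002660062
```

Call:
send_rows --moves '[[[0.001,0.005,0,0,0,0,-1],[0.0006,0.003,0,0,0,0,-1],[0,0,0,0,0,0,-1]]]'

```text
clock: 4.75
eef_pos: [573.1, -233.6, 68.8]
tcp_rot: [3.139, 0.003, 1.376]
contact_force: [-3.5, -11.8, 3.9]
opening: -0.003
grasp_force: 6.3
```

Call:
send_rows --moves '[[[0.0004,0.002,0,0,0,0,-1],[0,0,0,0,0,0,-1],[0,0,0,0,0,0,-1]]]'

```text
clock: 5.05
eef_pos: [573.2, -233.3, 68.8]
tcp_rot: [3.139, 0.005, 1.376]
contact_force: [-5.7, -20.6, 3.0]
opening: 0.001
grasp_force: 10.9
```

```bash
python3 d.py
```

```text
brass 28 [ 596.4 -117.2   28. ] y_h 87.12618130257303 x_h -0.3719807368904817
brass 29 [ 590.7 -146.8   28. ] y_h 57.01201268069318 x_h -0.05613434816899421
brass 25 [ 584.6 -175.7   28. ] y_h 27.48279725898166 x_h -0.2937327499791458
[ 573.21288489 -233.32801303   68.85699771] [ -5.87774494 -20.90669574   2.40771912] -31.246688675423243
```

The ejector is on its hard stop: force has risen to 21 N with no motion, and the die is at y = 57. Now I back off so it springs back, then rise.

Call:
send_rows --moves '[[[-0.002,-0.0098,0,0,0,0,-1],[-0.004,-0.0196,0,0,0,0,-1],[-0.004,-0.0196,0,0,0,0,-1],[-0.004,-0.0196,0,0,0,0,-1],[-0.004,-0.0196,0,0,0,0,-1],[-0.004,-0.0196,0,0,0,0,-1],[-0.001,-0.005,0,0,0,0,-1],[0,0,0.03,0,0,0,1],[0,0,0.035,0,0,0,1],[0,0,0.035,0,0,0,1]]]'

```text
clock: 6.1
eef_pos: [549.7, -342.6, 168.0]
tcp_rot: [-3.14, -0.001, 1.374]
contact_force: [0.9, -0.0, 0.7]
opening: 0.505
grasp_force: 0.0
```

```bash
python3 d.py
```

```text
brass 28 [ 596.4 -117.2   28. ] y_h 87.12618130257303 x_h -0.3719807368904817
brass 29 [ 590.7 -146.8   28. ] y_h 57.01201268069318 x_h -0.05613434816899421
brass 27 [ 584.4 -176.3   28. ] y_h 26.873947172231517 x_h -0.3260852660024609
[ 552.41183534 -344.22608207  174.55476138] [ 2.57208201 -1.56441695  4.46677041] -144.0662051982259
```

Call:
send_rows --moves '[[[0.0064,0.033,0,0,0,0,1],[0.0064,0.033,0,0,0,0,1],[0.0064,0.033,0,0,0,0,1],[0.0064,0.033,0,0,0,0,1],[0.0064,0.033,0,0,0,0,1],[0.0064,0.033,0,0,0,-0.004,1],[0,0,-0.04,0,0,0,1],[0,0,-0.04,0,0,0,1],[0,0,-0.03,0,0,0,1],[0,0,0,0,0,0,1]]]'

```text
clock: 7.15
eef_pos: [585.4, -143.8, 53.4]
tcp_rot: [-3.134, -0.0, 1.37]
contact_force: [-0.9, -0.2, 0.5]
opening: 1.001
grasp_force: 0.0
```

Call:
send_rows --moves '[[[0,0,0,0,0,0,1]]]'

```text
clock: 7.25
eef_pos: [588.3, -144.8, 57.4]
tcp_rot: [-3.141, -0.0, 1.37]
contact_force: [-0.4, -0.1, 1.6]
opening: 1.001
grasp_force: 0.0
```

Call:
send_rows --moves '[[[0.002,-0.002,-0.012,0,0,0,1],[0,0,-0.01,0,0,0,1],[0,0,-0.008,0,0,0,1],[0,0,0,0,0,0,1],[0,0,0,0,0,0,1],[0,0,0,0,0,0,1]]]'

```text
clock: 7.85
eef_pos: [590.6, -147.2, 27.6]
tcp_rot: [3.141, 0.0, 1.37]
contact_force: [-0.3, 0.0, 0.7]
opening: 1.002
grasp_force: 0.0
```

Run:
```python
from h import *
S=sense(); print(S['eef_pos'],S['tcp_rot'],S['contact_force'])
s=grab('scene'); a=cv2.resize(s['img'][110:240,170:320],(600,520),interpolation=cv2.INTER_CUBIC)
cv2.imwrite('pics/e1.png',a[:,:,::-1])
```

```text
[ 590.60786628 -147.15296062   27.5710474 ] [3.14116295e+00 3.02406476e-06 1.36973480e+00] [-0.2841502   0.04229843  0.66521402]
```

View pics/e1.png

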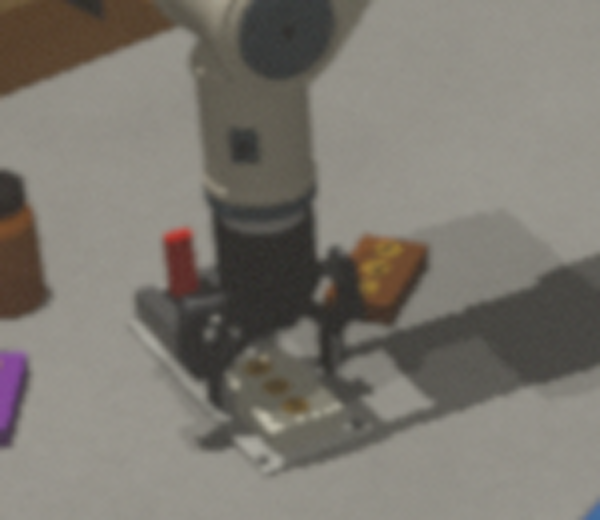

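The tab is sprung back at crop (180,260), and the fingers straddle the white plate at (215,385) and (330,355). I go a little lower and close.

Call:
send_rows --moves '[[[0,0,-0.0045,0,0,0,1],[0,0,0,0,0,0,1],[0,0,0,0,0,0,0],[0,0,0,0,0,0,-1],[0,0,0,0,0,0,-1],[0,0,0,0,0,0,-1],[0,0,0,0,0,0,-1],[0,0,0,0,0,0,-1]]]' --grip_force 50

```text
clock: 8.7
eef_pos: [590.7, -147.1, 23.2]
tcp_rot: [3.141, 0.0, 1.37]
contact_force: [-1.0, 0.3, 4.9]
opening: 0.692
grasp_force: 55.4
```

Call:
send_rows --moves '[[[0,0,0,0,0,0,-1],[0,0,0.005,0,0,0,-1],[0,0,0.015,0,0,0,-1],[0,0,0.03,0,0,0,-1],[0,0,0.03,0,0,0,-1],[0,0,0,0,0,0,-1],[0,0,0,0,0,0,-1]]]'

```text
clock: 9.4
eef_pos: [590.6, -147.1, 103.6]
tcp_rot: [3.14, 0.0, 1.37]
contact_force: [-0.3, 0.8, -4.3]
opening: 0.692
grasp_force: 55.5
```

Run:
```python
from h import *
S=sense(); print(S['eef_pos'],S['tcp_rot'],S['contact_force'],S['opening'],S['grasp_force'])
s=grab('scene'); a=cv2.resize(s['img'][110:240,170:320],(600,520),interpolation=cv2.INTER_CUBIC)
cv2.imwrite('pics/e2.png',a[:,:,::-1])
```

```text
[ 590.60378536 -147.12822609  103.57370135] [3.14013093e+00 7.73629270e-05 1.36980390e+00] [-0.33153165  0.75037176 -4.26991216] 0.6920298576383462 55.47193944454193
```

View pics/e2.png

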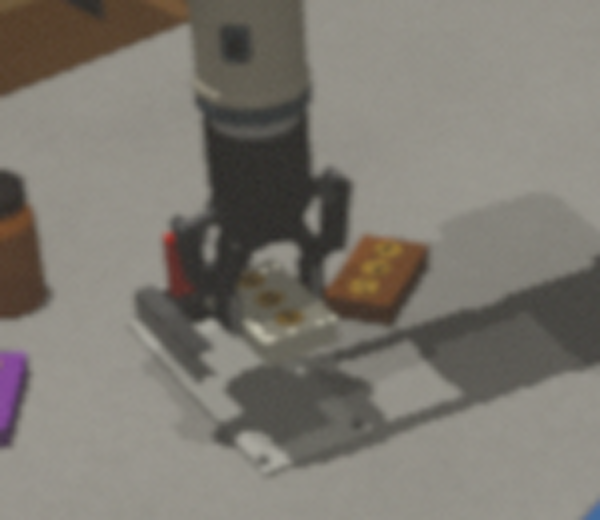

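The plate is held level and clear of the holder (inserts around crop (270,295)). I refine the block's pose and angle from both views before the transfer.

```bash
cat > b.py <<'E'
from h import *
for n,(x0,y0,x1,y1) in (('top',(195,198,255,250)),('scene',(295,220,375,280))):
    f=grab(n); hsv=cv2.cvtColor(f['img'],cv2.COLOR_RGB2HSV)[y0:y1,x0:x1]
    b=cv2.inRange(hsv,(100,120,50),(125,255,255))
    c=max(cv2.findContours(b,cv2.RETR_EXTERNAL,cv2.CHAIN_APPROX_NONE)[0],key=cv2.contourArea)
    fill=cv2.drawContours(np.zeros_like(b),[c],-1,255,-1); m=((fill>0)&(b==0)).astype(np.uint8)
    k,l,st,ce=cv2.connectedComponentsWithStats(m)
    P=[ray(f,ce[i]+[x0,y0],50)[:2] for i in range(1,k) if st[i,4]>8]; P=np.array(P); print(n,'holes',P.round(1).tolist(),P.mean(0).round(1))
    v=cv2.fitLine(P.astype(np.float32),cv2.DIST_L2,0,.01,.01).ravel(); print('ang',np.degrees(np.arctan2(v[1],v[0]))%180)
    g=hsv[:,:,2]; t=(g>140).astype(np.uint8)*(hsv[:,:,1]<60); k,l,st,ce=cv2.connectedComponentsWithStats(t.astype(np.uint8))
    print('screws',[(int(st[i,4]),ray(f,ce[i]+[x0,y0],8)[:2].round(1).tolist()) for i in range(1,k) if st[i,4]>2])
E
python3 b.py
```

```text
top holes [[535.5, 158.9], [527.7, 187.2], [521.2, 217.1]] [528.1 187.8]
ang 103.73403
screws [(6, [584.4, 139.3]), (3, [555.0, 259.6]), (6, [500.8, 117.6]), (7, [469.6, 238.4])]
scene holes [[534.1, 158.7], [527.8, 187.9], [520.0, 216.8]] [527.3 187.8]
ang 103.65985
screws [(2645, [522.0, 169.8]), (9, [393.0, 179.8]), (6, [579.5, 133.7]), (7, [549.2, 255.7])]
```

Call:
send_rows --moves '[[[-0.0063,0.0335,0.001,0,0,0.0445,-1],[-0.0063,0.0335,0.001,0,0,0.0445,-1],[-0.0063,0.0335,0.001,0,0,0.0445,-1],[-0.0063,0.0335,0.001,0,0,0.0445,-1],[-0.0063,0.0335,0.001,0,0,0.0445,-1],[-0.0063,0.0335,0.001,0,0,0.0445,-1],[-0.0063,0.0335,0.001,0,0,0.0445,-1],[-0.0063,0.0335,0.001,0,0,0.0445,-1],[-0.0063,0.0335,0.001,0,0,0.0445,-1],[-0.0063,0.0335,0.001,0,0,0.0445,-1]]]'

```text
clock: 10.55
eef_pos: [526.2, 189.0, 111.6]
tcp_rot: [-3.139, 0.0, 1.817]
contact_force: [1.2, 0.2, -4.0]
opening: 0.692
grasp_force: 55.5
```

Call:
send_rows --moves '[[[0,0,0,0,0,0,-1],[0,0,-0.01,0,0,0,-1],[0,0,-0.01,0,0,0,-1],[0,0,0,0,0,0,-1],[0,0,0,0,0,0,-1],[0,0,0,0,0,0,-1]]]'

```text
clock: 11.15
eef_pos: [527.6, 187.3, 92.7]
tcp_rot: [-3.142, 0.0, 1.814]
contact_force: [0.5, 1.4, -4.0]
opening: 0.694
grasp_force: 55.4
```

Run:
```python
from h import *
S=sense(); print(S['eef_pos'],S['tcp_rot'],S['contact_force'])
s=grab('scene'); x0,y0,x1,y1=280,170,400,280
h=cv2.cvtColor(s['img'],cv2.COLOR_RGB2HSV)[y0:y1,x0:x1]; m=cv2.inRange(h,(12,100,50),(35,255,255)); n,l,st,ce=cv2.connectedComponentsWithStats(m)
z=S['eef_pos'][2]-17.2+22
for i in range(1,n):
    if st[i,4]>5: print('brass',st[i],ray(s,ce[i]+[x0,y0],z).round(1))
a=cv2.resize(s['img'][y0:y1,x0:x1],(600,550),interpolation=cv2.INTER_CUBIC)
cv2.imwrite('pics/g1.png',a[:,:,::-1])
```

```text
[527.62949595 187.32653792  92.72163664] [-3.14150573e+00  2.29560998e-05  1.81373235e+00] [ 0.49169287  1.36230741 -4.02152456]
brass [56 57  3  3  7] [526.2 191.   97.5]
brass [63 59  7  5 21] [519.7 217.1  97.5]
```

View pics/g1.png

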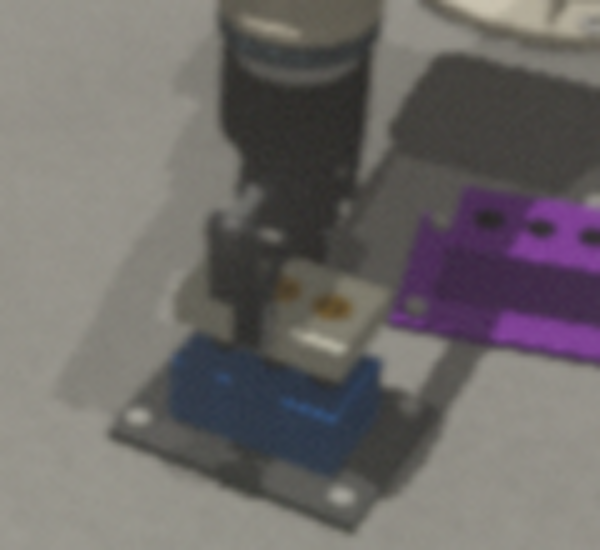

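The plate sits level over the block at crop (300,310), and its visible insert lies over the block's outer hole to within 1 mm. Now I lower it.

Call:
send_rows --moves '[[[0.0003,0.0003,-0.007,0,0,0,-1],[0,0,-0.007,0,0,0,-1],[0,0,-0.005,0,0,0,-1],[0,0,-0.003,0,0,0,-1],[0,0,-0.001,0,0,0,-1],[0,0,-0.0005,0,0,0,-1],[0,0,0,0,0,0,-1],[0,0,0,0,0,0,-1]]]'

```text
clock: 12.0
eef_pos: [527.8, 188.3, 69.5]
tcp_rot: [3.141, -0.0, 1.815]
contact_force: [0.8, 0.1, -3.9]
opening: 0.693
grasp_force: 55.5
```

Call:
send_rows --moves '[[[0,0,-0.0005,0,0,0,-1],[0,0,-0.0005,0,0,0,-1],[0,0,-0.0005,0,0,0,-1],[0,0,0,0,0,0,-1],[0,0,0,0,0,0,-1]]]'

```text
clock: 12.5
eef_pos: [527.7, 188.2, 67.8]
tcp_rot: [-3.142, 0.0, 1.815]
contact_force: [0.5, 0.1, -3.7]
opening: 0.686
grasp_force: 55.5
```

Call:
send_rows --moves '[[[0,-0.0004,-0.0004,0,0,0,-1],[0,0,0,0,0,0,-1],[0,0,-0.0004,0,0,0,-1],[0,0,0,0,0,0,-1]]]'

```text
clock: 12.9
eef_pos: [527.7, 187.8, 67.2]
tcp_rot: [3.142, 0.0, 1.815]
contact_force: [-1.3, 0.1, 1.7]
opening: 0.689
grasp_force: 55.9
```

Call:
send_rows --moves '[[[0,0,-0.0004,0,0,0,-1],[0,0,0,0,0,0,-1],[0,0,0,0,0,0,-1]]]'

```text
clock: 13.2
eef_pos: [527.7, 187.8, 67.2]
tcp_rot: [3.142, 0.0, 1.815]
contact_force: [-3.3, -1.3, 6.7]
opening: 0.691
grasp_force: 56.7
```

Contact came at the expected height (TCP z 67.2). I release slowly, then rise.

Call:
send_rows --moves '[[[0,0,0,0,0,0,0.45],[0,0,0,0,0,0,0.55],[0,0,0,0,0,0,0.7],[0,0,0,0,0,0,1],[0,0,0,0,0,0,1],[0,0,0,0,0,0,1],[0,0,0,0,0,0,1]]]'

```text
clock: 13.9
eef_pos: [527.7, 187.9, 66.6]
tcp_rot: [-3.142, 0.0, 1.815]
contact_force: [-0.9, 0.2, 0.1]
opening: 1.004
grasp_force: 0.0
```

Call:
send_rows --moves '[[[0,0,0.01,0,0,0,1],[0,0,0.02,0,0,0,1],[0,0,0.04,0,0,0,1],[0,0,0.04,0,0,0,1],[-0.03,0,0.03,0,0,0,1],[-0.04,0,0.02,0,0,0,1],[-0.04,0,0,0,0,0,1],[-0.04,0,0,0,0,0,1],[-0.04,0,0,0,0,0,1],[0,0,0,0,0,0,1]]]'

```text
clock: 14.9
eef_pos: [333.2, 186.8, 226.7]
tcp_rot: [-3.139, 0.0, 1.816]
contact_force: [-0.2, 0.3, -0.0]
opening: 0.998
grasp_force: 0.0
```

Run:
```python
from h import *
s=grab('scene'); f=grab('top')
for n,g,(x0,y0,x1,y1) in (('top',f,(195,198,255,250)),('scene',s,(295,210,375,280))):
    h=cv2.cvtColor(g['img'],cv2.COLOR_RGB2HSV)[y0:y1,x0:x1]; m=cv2.inRange(h,(12,90,50),(35,255,255)); k,l,st,ce=cv2.connectedComponentsWithStats(m)
    P=np.array([ray(g,ce[i]+[x0,y0],72)[:2] for i in range(1,k) if st[i,4]>8]); print(n,P.round(1).tolist(),P.mean(0))
S=sense(); print(S['eef_pos'],S['opening'],S['clock'],S['contact_force'])
a=np.hstack([cv2.resize(s['img'][150:290,200:400],(400,280)),cv2.resize(f['img'][190:260,180:280],(400,280))])
cv2.imwrite('pics/z.png',a[:,:,::-1])
```

```text
top [[534.3, 159.7], [527.5, 188.3], [519.7, 217.6]] [527.19545701 188.53732123]
scene [[534.6, 159.3], [526.9, 188.6], [519.6, 217.0]] [527.03560481 188.28836772]
[337.5706734  188.06713108 227.49752346] 1.0022055279773714 15.0 [0.75189889 1.27910792 0.02937732]
```

View pics/z.png

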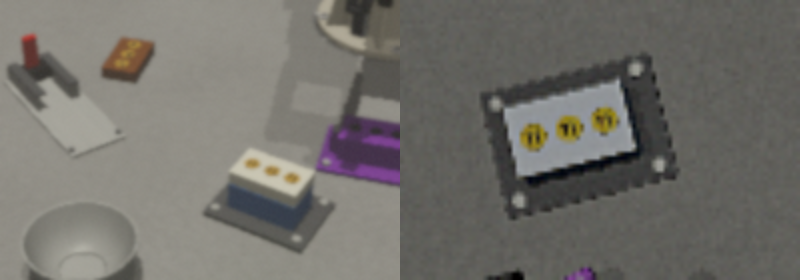

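The plate lies flat and in line on the block at crop (272,180). Its centre is within 1 mm of the block's in both views. The tab is sprung back at (30,50) and the arm is clear.

```bash
python3 -c "
from rig import sign_off
print(sign_off())"
```

```text
the job is handed in; nothing more can be done
None
```

I pushed the ejector to its stop and it sprang back; the white die plate is on the blue block, in line with it and within about 1 mm of centre, and I handed the job in at about 15 s without being shown a verdict.

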